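# Third hand: press a flange into a sprung V nest

## Task

First set up the force indicator with nothing in the fixture: press its keys fully down and let them up one at a time, the round one, then the long one, then the square one. Then take the turned flange by its hub, put it flat on the fixture plate and press it centrally into the V nest until the sprung nest's pointer stands between the two scale lines (about 10 N), never driving the nest to the end of its travel and leaving the gear and the bushing where they are. Do not let go: finish while holding the flange pressed there, so that a colleague can screw it down.

Things in the scene. Friction and masses are not known exactly. Their poses are not given: they have to be found in the camera images.
- fixture: Fixed steel plate 240 x 130 x 12 mm; origin at the centre of its underside, deck at z = 12 mm. Its x axis, within 0.3 rad of world x, is the pressing direction. At the far end (x = 68 to 108 mm) stands a spring block 22 mm high with a white scale on top. The near deck, x = -120 mm up to the nest, is free (dark holes only drawn; 3 mm screw heads at the corners).
- nest_v (a point): Apex of the V nest at deck height, moving with it (at rest x = 20 mm, y = 0 of the fixture); axes as the fixture's. Dark steel V block 11.5 mm high over the deck, 120 degrees, mouth 80 mm wide, 23 mm deep, open to fixture -x. The flange touching both faces has its centre 39 mm from here in -x. A pointer post 10 to 18 mm behind the apex rises 27 mm over the deck.
- nest (a joint): How far the nest is pushed back along the fixture's +x (m): 0 at rest, hard end at 0.025. Spring 800 N/m, so 0.0125 is 10 N. The pointer meets the first scale line at 0.0075 (6 N), the second at 0.0175 (14 N).
- flange: Loose turned steel flange, about 0.26 kg: a disc 68 mm across and 10 mm thick with six small holes, and on it a central hub 34 mm across (with a bore), whose top is 26 mm above the underside. Origin at the centre of the underside, z along its axis, lies hub up. Grasp the hub from above, 11 to 26 mm above the underside.
- gear: Loose steel spur gear, 63 mm across, 22 mm high, a bystander; origin at the centre of the underside. It, the bushing and the flange swap places.
- bush: Loose brass-coloured flanged bushing, 45 mm across, 37 mm high, a bystander; origin at the centre of the underside.
- indicator: Fixed grey force indicator box 95 x 155 x 40 mm; origin at the centre of its underside, x axis towards its display (roughly away from the robot), y to the left. Three white spring keys in a row 17 mm in front of its centre stand 9 mm above its top, 46 mm apart.
- key_round_top (a point): Centre of the top of the round key (24 mm across), the middle one, 49 mm above the bench.
- key_long_top (a point): Centre of the top of the long narrow key (34 mm along the box's x, 12 mm along y), the left one, 49 mm above the bench.
- key_square_top (a point): Centre of the top of the square key (22 x 22 mm), the right one, 49 mm above the bench.
- key_round (a joint): Travel of the round key (m): 0 up, 0.005 fully down; 1 N to start, 4.5 N at the bottom, springs back. Counts as pressed beyond 0.0035.
- key_long (a joint): Travel of the long key, as for the round key.
- key_square (a joint): Travel of the square key, as for the round key.

How it is judged:
By the outcome, as a careful person would: the job done as asked, in the order asked, and still so for the second after the job is handed in, while the arm keeps its last pose, push and grip.
It also fails if it takes over 58 s, if anything falls off the work surface, if the arm or the gripper's body presses on something with over 40 N, if the wrist force passes 120 N, or if a joint passes its speed limit or range.

## Robot

A 6-joint arm with a two-finger parallel gripper is mounted at the origin on a cart in front of the work surface, level with it; the furniture and walls round the work are solid. World frame = base frame: x ahead of the robot, y to its left, z up, the work surface at z = 0. Lengths are in mm, angles in rad, forces in N, time in s.
With the tool pointing down it reaches from about 400 to 925 mm from the base axis. Payload 12.5 kg.
Tool frame: the origin (TCP) lies at the very end of the fingers, on their centre line; the grasp point (between the pads) lies 19 mm behind it; z points along the fingers, y is the line along which they close (so a half turn about z gives the same grasp; the last joint's range is limited). The gripper opens to 95 mm and grips with 3 to 60 N. Pads are 20 mm wide; open, the fingers measure 119 mm over their backs; the gripper's body (75 mm by 180 mm) begins 59 mm behind the grasp point.
Start: joints at [1.11, 0.491, 1.559, -0, 1.092, -0.106], TCP at [217.111, 586.097, 214.661] pointing down, gripper open.
Joint ranges: [-3.1, 3.1], [-0.84, 2.19], [0.05, 2.79], [-1.13, 4.28], [0.06, 2.93], [-2.69, 2.69]. Speed limits (rad/s): [2.22, 2.22, 2.79, 3.14, 3.14, 3.14].

## Interface

Orientations are given as [roll, pitch, yaw] about the fixed x, y, z axes, in that order (R = Rz(yaw) Ry(pitch) Rx(roll)).
In Python, from cell import env gives the robot as it stands.
- The arm moves only by the shell command python3 steer.py 'ROWS'. ROWS is a JSON object whose key "rows" holds a list of rows, 1 to 5 of them, each of 5 numbers: dx, dy, dz in m, then a turn about the tool's z in units of 0.05 rad, then the opening from 0.0 (shut) to 1.0 (fully open); each row is the pose to reach, as a shift and turn from the pose commanded when the command began, along the tool's axes at that moment; what a row does not reach only later rows make up. A row lasts 1/12 s, in which the tool goes at most 41.7 mm and 0.125 rad, less where a joint would pass 70% of its speed; a pose out of reach is approached as far as the arm can. The fingers move at their own pace and stop on an object; the grip force is fixed at half the most. Time passes only in rows, so rows that do not move let the fingers close. It prints the time, the measured TCP pose, the force, the opening and the grip force at its end. Input that does not fit is refused with a message, and nothing moves.
- env.state(): the state, without advancing time (a new reading comes with each control period).
- env.read_camera(name): name is "scene" or "top"; returns (picture, depth): 480x640x3 uint8, red, green, blue; 480x640 float32, mm along the optical axis (not along the pixel's ray), 0 where there is no reading.
- env.camera_info(name): a dict with "vertical_fov" (degrees; the focal length in pixels is half the picture's height over the tangent of half this angle, whatever the lens; pixels are square), "cx", "cy" (the principal point, pixels), "origin" and "attitude" of the camera in the world. Camera axes: x right, y down, z forward; pixel columns grow to the right and rows downward; lengths in mm; the calibration is good to about 2 mm. A picture is of the moment at which its call begins. camera_info takes no time and is no camera call.
- env.job_done(): hands the job in; it is judged then, once.
The state is a dict: "t": time; "joints": joint angles; "qvel": joint speeds; "tau": joint torques, N m; "eef_pos": TCP position; "tcp_rot": TCP orientation; "ft_force": force on the tool from outside, world axes, zero at the start; "moment": the same for the moment, N m; "opening": opening from 0.0 (shut) to 1.0 (fully open); "grip_force": force on a finger pad.
Only numpy, scipy, OpenCV 4.12 (cv2) and the standard library are available. Lean on these libraries where they do the work, as an engineer would, in place of code of your own. Each camera call takes 0.05 s, during which the arm holds its last target. There are 200 camera calls.

## Working session

There is one attempt and no reset: what is moved stays moved. The work goes in short steps, Python scripts to look and compute and a shell command to move; the robot and the scene stay as the last step left them, time stands still between calls to the robot, and variables do not carry over. Pictures are saved under pics/ and viewed, at most 10 in all, crops included, and the job is handed in when it is done.

```bash
ls; mkdir -p pics; python3 - <<'E'
from cell import env
import cv2,numpy as np
for n in("scene","top"):
    p,d=env.read_camera(n); cv2.imwrite(f"pics/{n}0.png",p[:,:,::-1]); np.savez(f"pics/{n}0.npz",p=p,d=d)
    print(n,env.camera_info(n))
print(env.state())
E
```

```text
cell.py
pics
steer.py
scene {'vertical_fov': 47.737429440283016, 'cx': 323.389569678785, 'cy': 236.90240571714037, 'origin': array([ -44.52060621, -975.30438322,  721.16738942]), 'attitude': array([-2.08698221,  0.02520167, -0.52045807])}
top {'vertical_fov': 49.66526956375284, 'cx': 319.71961847011914, 'cy': 234.21968425896284, 'origin': array([ 339.14754747,    7.47035624, 1191.85513983]), 'attitude': array([-2.97404267,  0.01069809, -1.54225687])}
{'t': 0.1, 'joints': array([ 1.11038602e+00,  4.91476662e-01,  1.55942240e+00, -1.69192098e-08,
        1.09167583e+00, -1.05595586e-01]), 'qvel': array([-1.89446660e-03, -1.87678921e-03, -2.27465310e-03,  4.02466947e-04,
        3.99841639e-04, -4.96698406e-05]), 'tau': array([ 2.94759928e-03, -6.13628697e+01, -2.58605576e+01,  6.94456813e-02,
        4.70868743e-02, -3.93733455e-05]), 'eef_pos': array([217.01074933, 585.8749994 , 214.12255793]), 'tcp_rot': array([-3.14061588e+00, -1.03512431e-04,  2.78677789e+00]), 'ft_force': array([0.13191649, 0.31154894, 0.00613908]), 'moment': array([-0.05300436, -0.01200123, -0.00175862]), 'grip_force': 0.0, 'opening': 0.9975917156848843}
```
View pics/top0.png

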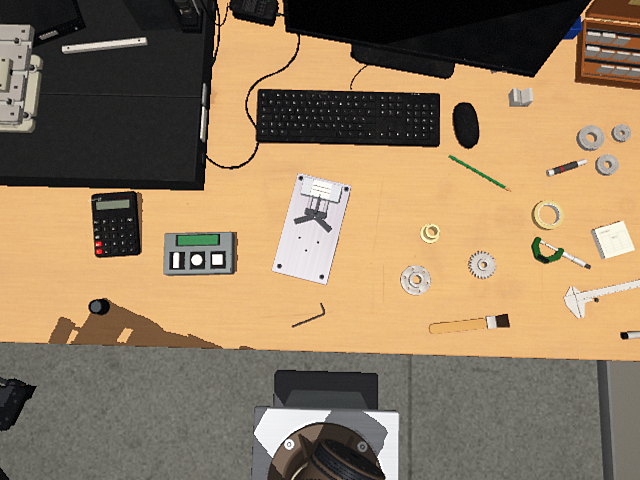

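View pics/scene0.png

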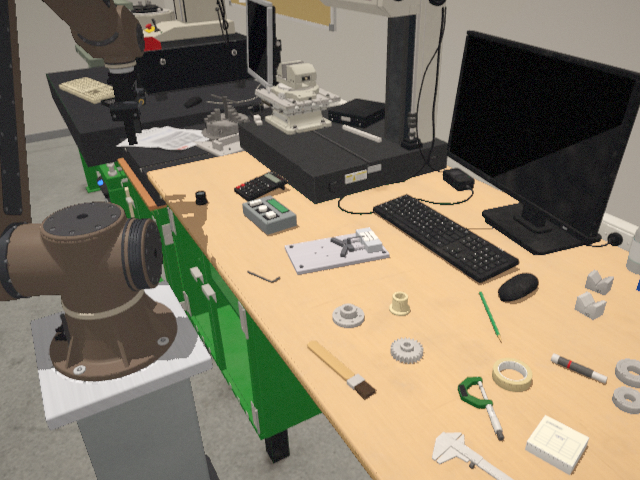

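The top view shows the indicator at (200,253) with its keys long (178,260), round (197,260) and square (217,260). The fixture is at (312,230) with the nest at (315,215), the flange at (415,280), the gear at (482,265) and the bush at (430,233). In the scene view, the flange is at (349,315), the keys at about (265,207) and the nest at (345,245).

```bash
cat > h.py <<'E'
import cv2,numpy as np
from cell import env
from scipy.spatial.transform import Rotation as R
def cam(n):
    c=env.camera_info(n); f=240/np.tan(np.radians(c["vertical_fov"])/2)
    return c,f,R.from_euler("xyz",c["attitude"]).as_matrix()
def ray(n,uv):
    c,f,M=cam(n); d=M@np.array([(uv[0]-c["cx"])/f,(uv[1]-c["cy"])/f,1.]); return np.array(c["origin"]),d
def plane(n,uv,z):
    o,d=ray(n,uv); return o+d*(z-o[2])/d[2]
def tri(uvt,uvs):
    o1,d1=ray("top",uvt);o2,d2=ray("scene",uvs)
    d1/=np.linalg.norm(d1);d2/=np.linalg.norm(d2)
    s=np.linalg.lstsq(np.c_[d1,-d2],o2-o1,rcond=None)[0]
    a=o1+d1*s[0];b=o2+d2*s[1]; return (a+b)/2,np.linalg.norm(a-b)
def proj(n,P):
    c,f,M=cam(n); q=M.T@(np.asarray(P,float)-c["origin"]); return np.array([f*q[0]/q[2]+c["cx"],f*q[1]/q[2]+c["cy"]]),q[2]
def dpt(n,d,uv):
    o,r=ray(n,uv); return o+r*d[int(round(uv[1])),int(round(uv[0]))]
E
python3 - <<'E'
from h import *
D={n:np.load(f"pics/{n}0.npz") for n in("top","scene")}
def tile(n,box,k):
    x,y,w,h=box; return cv2.resize(D[n]["p"][y:y+h,x:x+w,::-1],None,fx=k,fy=k,interpolation=cv2.INTER_CUBIC)
t=np.vstack([np.hstack([tile("top",(155,220,100,65),4),tile("top",(265,165,100,65),4)]),
 np.hstack([tile("top",(265,225,100,65),4),tile("top",(380,255,100,65)  ,4)])])
cv2.imwrite("pics/c1.png",t)
t=np.vstack([np.hstack([tile("scene",(225,180,100,65),4),tile("scene",(280,220,100,65),4)]),
 np.hstack([tile("scene",(310,220,100,65),4),tile("scene",(310,285,100,65),4)])])
cv2.imwrite("pics/c2.png",t)
g=D["top"]["d"]
for uv in[(197,260),(178,260),(217,260),(188,272),(300,260),(315,250),(370,250),(415,270),(415,280),(482,265),(450,300),(300,320)]:
    print(uv,dpt("top",g,uv).round(1))
# white keys by mask
for n,box in(("top",(160,245,75,30)),("scene",(240,190,60,40))):
    x,y,w,h=box;p=D[n]["p"][y:y+h,x:x+w]; m=(p.min(2)>215).astype(np.uint8)
    k,_,s,c=cv2.connectedComponentsWithStats(m)
    for i in range(1,k):
        if s[i,4]>8: print(n,s[i],(c[i]+[x,y]).round(2))
E
```

```text
(197, 260) [467.1 297.1  45.1]
(178, 260) [465.8 339.2  46.4]
(217, 260) [467.7 251.4  50.3]
(188, 272) [440.1 316.4  41.1]
(300, 260) [477.1  69.2  13. ]
(315, 250) [501.4  35.6  10.7]
(370, 250) [506.5 -91.6  -1.4]
(415, 270) [ 461.6 -193.6   10.8]
(415, 280) [ 439.5 -194.9    2.8]
(482, 265) [ 478.8 -349.9   -2.5]
(450, 300) [ 396.6 -275.3   -2.2]
(300, 320) [341.8  64.9   3.9]
top [13  8  6 15 69] [175.46 259.9 ]
top [32 10 10 10 80] [196.2  259.51]
top [52 10 10  9 83] [216.88 258.92]
scene [10  9 11  4 16] [255.12 200.81]
scene [19 16  8  3 22] [262.5 207. ]
scene [26 21  9  5 24] [269.92 213.08]
```

View pics/c1.png

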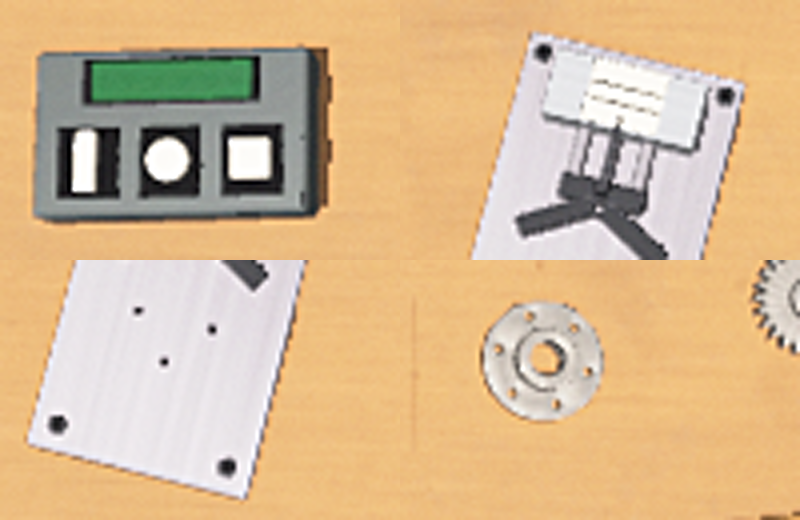

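View pics/c2.png

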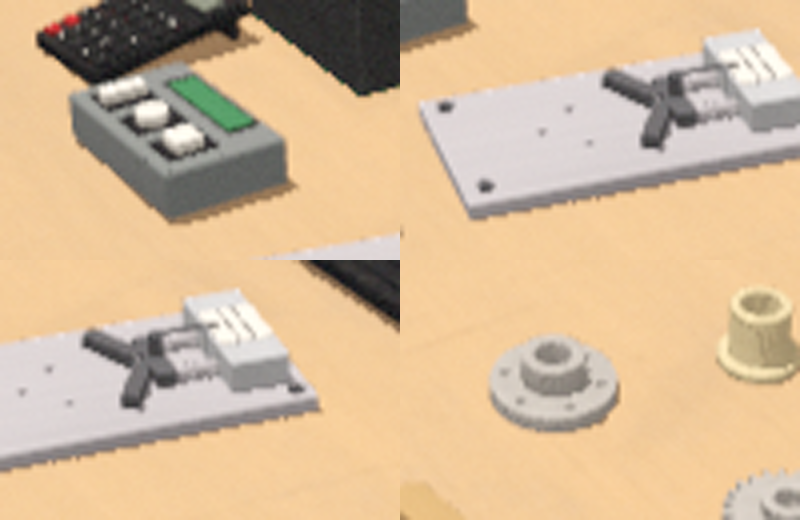

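The crops show the long, round and square key tops clearly. In the top view the plate corners are near (272,271), (326,284), (298,173) and (351,186), and the flange disc centre is near (415.5,280). Next I measure them with masks.

```bash
python3 - <<'E'
from h import *
D={n:np.load(f"pics/{n}0.npz") for n in("top","scene")}
for nm,a,b in(("long",(175.46,259.9),(255.5,203)),("round",(196.2,259.51),(262.7,208.5)),("square",(216.88,258.92),(271,214.5))):
    P,e=tri(a,b); print(nm,P.round(1),e.round(1),"plane49",plane("top",a,49).round(1),plane("scene",b,49).round(1))
def big(n,box,thr=45):
    x,y,w,h=box;p=D[n]["p"][y:y+h,x:x+w]; hsv=cv2.cvtColor(p,cv2.COLOR_RGB2HSV)
    m=((hsv[...,1]<thr)*255).astype(np.uint8); m=cv2.resize(m,None,fx=4,fy=4,interpolation=cv2.INTER_LINEAR); m=(m>127).astype(np.uint8)
    c=max(cv2.findContours(m,cv2.RETR_EXTERNAL,cv2.CHAIN_APPROX_NONE)[0],key=cv2.contourArea)
    return c[:,0,:]/4-.375+[x,y]
c=big("top",(265,160,95,135)).astype(np.float32)
r=cv2.boxPoints(cv2.minAreaRect(c)); W=np.array([plane("top",q,12)for q in r]); print("fix corners",r.round(1).tolist(),W.round(1).tolist())
print("sides",[np.linalg.norm(W[i]-W[(i+1)%4]).round(1) for i in range(4)],"ctr",W.mean(0).round(1))
L=sorted([(np.linalg.norm(W[i]-W[(i+1)%4]),i) for i in range(4)])[2:]
for _,i in L:
    v=W[(i+1)%4]-W[i]; v*=np.sign(v[0]); print("yaw",np.arctan2(v[1],v[0]))
for n,b in(("top",(385,255,55,50)),("scene",(325,295,48,40))):
    c=big(n,b).astype(np.float32); e=cv2.fitEllipse(c); print("flange",n,e, [plane(n,e[0],z).round(1) for z in(5,10)])
# gear, hub depth
for n,d in D.items():
    for nm,P in(("bench",(440,-120,0)),("plate",(440,60,12))):
        uv,z=proj(n,P);u,v=uv.round().astype(int);print(n,nm,z.round(1),np.median(d["d"][v-3:v+4,u-3:u+4]))
# hub top triangulate from bore/hub centres
print("hub",tri((380+(545-400)/4-.4,255+(358-260)/4-.4),(310+(556-400)/4-.4,285+(353-260)/4-.4)))
# screw heads of near corners, top & scene
for a,b in(((265+58/4,225+164/4),(280+45/4,220+106/4)),((265+227/4,225+207/4),(280+86/4,220+186/4))):
    print("screw",tri(np.array(a)-.4,np.array(b)-.4))
E
```

```text
long [467.2 345.5  43.3] 2.1 plane49 [465.6 344.2  49. ] [463.8 333.9  49. ]
round [469.  298.7  44.9] 1.8 plane49 [467.7 298.   49. ] [466.7 290.6  49. ]
square [472.2 252.3  45.1] 3.2 plane49 [470.3 252.1  49. ] [470.7 244.7  49. ]
fix corners [[270.6000061035156, 270.70001220703125], [296.70001220703125, 170.89999389648438], [352.29998779296875, 185.5], [326.29998779296875, 285.20001220703125]] [[451.0, 135.4, 12.0], [688.0, 84.5, 12.0], [656.2, -47.2, 12.0], [421.4, 7.6, 12.0]]
sides [np.float64(242.5), np.float64(135.5), np.float64(241.0), np.float64(131.2)] ctr [554.1  45.   12. ]
yaw -0.2292259463230917
yaw -0.2115541959072519
flange top ((415.2673034667969, 279.8191223144531), (29.13778305053711, 29.741788864135742), 122.6613540649414) [array([ 439.8, -195.1,    5. ]), array([ 439.3, -194.3,   10. ])]
flange scene ((347.8638916015625, 315.7149353027344), (23.24077033996582, 31.505186080932617), 91.98542022705078) [array([ 442.7, -193.6,    5. ]), array([ 439.3, -199.1,   10. ])]
top bench 1189.9 1190.2412
top plate 1180.9 1182.3423
scene bench 1210.8 1207.7936
scene plate 1341.8 1343.5026
hub (array([ 441.74123861, -193.94337615,   25.82728967]), np.float64(4.622937244976741))
screw (array([463.33070724, 115.9273099 ,  15.65276996]), np.float64(1.3948692822411963))
screw (array([441.73624091,  18.91985199,  14.79602342]), np.float64(1.7742475034772318))
```

Checks: the key tops triangulate to z of 43–45 (text 49), spacing is 46 mm, and the plate measures 242 x 133 with yaw about -0.22. The hub top comes out at z = 26, so the measurements agree. Next I move over the round key.

```bash
cat > to.py <<'E'
import sys; from h import *
s=env.state(); M=R.from_euler("xyz",s["tcp_rot"]).as_matrix(); a=[float(v) for v in sys.argv[1:]]
print("tool d",(M.T@(np.array(a[:3])-s["eef_pos"])).round(1),"pos",s["eef_pos"].round(1),"rot",s["tcp_rot"].round(3),"F",s["ft_force"].round(1),"t",s["t"],"q",s["joints"].round(2),
 "turn",((s["tcp_rot"][2]-a[3]+np.pi/2)%np.pi-np.pi/2).round(3) if len(a)>3 else "")
E
python3 to.py 467.7 298 80
python3 - <<'E'
from h import *
P=plane("top",(265+198/4-.4,165+207/4-.4),23.5); print("apex",P.round(1))
E
```

```text
tool d [-335.1 -182.7  134.3] pos [217.  585.9 214.1] rot [-3.141 -0.     2.787] F [0.1 0.3 0. ] t 0.1 q [ 1.11  0.49  1.56 -0.    1.09 -0.11] turn 
apex [577.6  39.7  23.5]
```

Units first: shifts go in m and turns go in units of 0.05 rad. So 40 mm is 0.04, -33 mm is -0.033.

```bash
python3 steer.py '{"rows": [[-0.033, -0.018, 0.01, 0, 0], [-0.066, -0.036, 0.02, 0, 0], [-0.099, -0.054, 0.03, 0, 0], [-0.133, -0.073, 0.04, 0, 0], [-0.167, -0.091, 0.05, 0, 0]]}'; python3 steer.py '{"rows": [[-0.033, -0.018, 0.016, 0, 0], [-0.067, -0.036, 0.033, 0, 0], [-0.1, -0.055, 0.05, 0, 0], [-0.134, -0.073, 0.067, 0, 0], [-0.168, -0.091, 0.084, 0, 0]]}'; python3 steer.py '{"rows": [[0, 0, 0, 0, 0], [0, 0, 0, 0, 0]]}'; python3 to.py 467.7 298 60
```

```text
t: 0.52
eef_pos: [342.7, 441.2, 164.1]
tcp_rot: [-3.141, -0.0, 2.787]
ft_force: [0.9, 1.5, 0.1]
opening: 0.706
grip_force: 0.0
t: 0.93
eef_pos: [468.1, 298.3, 80.2]
tcp_rot: [-3.142, -0.0, 2.787]
ft_force: [-0.4, 0.8, 0.3]
opening: 0.354
grip_force: 0.0
t: 1.1
eef_pos: [467.9, 298.2, 80.0]
tcp_rot: [-3.14, -0.002, 2.783]
ft_force: [-0.2, -0.3, 0.0]
opening: 0.219
grip_force: 0.0
tool d [ 0.1 -0.2 20. ] pos [467.9 298.2  80. ] rot [-3.140e+00 -2.000e-03  2.783e+00] F [-0.2 -0.3  0. ] t 1.1 q [ 0.45  0.57  1.86  0.    0.71 -0.76] turn
```

To row units: 28 mm is 0.028, 26 mm is 0.026.

```bash
python3 steer.py '{"rows": [[0, 0, 0.01, 0, 0], [0, 0, 0.02, 0, 0], [0, 0, 0.026, 0, 0], [0, 0, 0.028, 0, 0]]}'; python3 steer.py '{"rows": [[0, 0, 0.002, 0, 0], [0, 0, 0.004, 0, 0], [0, 0, 0.004, 0, 0]]}';python3 steer.py '{"rows": [[0, 0, 0.002, 0, 0], [0, 0, 0.002, 0, 0], [0, 0, 0.002, 0, 0]]}'; python3 - <<'E'
from h import *
for n in("top","scene"):
    p,d=env.read_camera(n); 
    x,y=(155,215) if n=="top" else (215,160)
    cv2.imwrite(f"pics/k_{n}.png",cv2.resize(p[y:y+80,x:x+110,::-1],None,fx=4,fy=4))
cv2.imwrite("pics/k1.png",np.hstack([cv2.resize(cv2.imread("pics/k_top.png"),(400,290)),cv2.resize(cv2.imread("pics/k_scene.png"),(400,290))]))
E
```

```text
t: 1.43
eef_pos: [466.2, 300.5, 51.9]
tcp_rot: [-3.141, -0.001, 2.788]
ft_force: [-0.2, -0.3, 0.2]
opening: 0.005
grip_force: 0.0
t: 1.68
eef_pos: [467.1, 300.2, 49.1]
tcp_rot: [3.141, 0.0, 2.787]
ft_force: [-0.4, 1.1, 0.7]
opening: 0.004
grip_force: 0.5
t: 1.93
eef_pos: [467.4, 300.0, 47.4]
tcp_rot: [3.141, 0.0, 2.787]
ft_force: [-0.3, 2.1, 2.7]
opening: 0.006
grip_force: 1.1
```

View pics/k1.png

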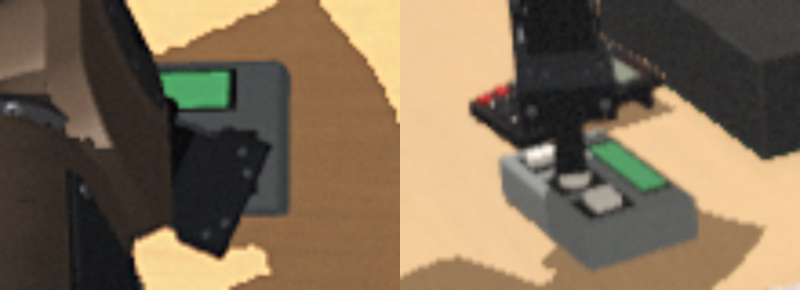

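The closed fingertips rest on the round key (right crop, about (573,178)) and are clear of its neighbours. I press on until it bottoms.

To row units: 3 mm is 0.003, 2 mm is 0.002.

```bash
python3 steer.py '{"rows": [[0, 0, 0.001, 0, 0], [0, 0, 0.002, 0, 0], [0, 0, 0.003, 0, 0], [0, 0, 0.003, 0, 0]]}'; python3 steer.py '{"rows": [[0, 0, 0.001, 0, 0], [0, 0, 0.002, 0, 0], [0, 0, 0.002, 0, 0], [0, 0, 0.002, 0, 0]]}'
```

```text
t: 2.37
eef_pos: [467.4, 300.0, 44.3]
tcp_rot: [3.141, 0.0, 2.787]
ft_force: [-2.3, 1.6, 6.0]
opening: 0.005
grip_force: 2.7
t: 2.7
eef_pos: [467.5, 300.0, 43.8]
tcp_rot: [3.141, 0.001, 2.787]
ft_force: [-6.5, -1.1, 25.0]
opening: 0.009
grip_force: 12.6
```

Force rose to 25 N, so the key is fully down. I lift and go to the long key.

To row units: -23 mm is -0.023, -18 mm is -0.018.

```bash
python3 steer.py '{"rows": [[0, 0, -0.008, 0, 0], [0, 0, -0.018, 0, 0], [0, 0, -0.023, 0, 0], [0, 0, -0.023, 0, 0]]}'; python3 to.py 465.6 344.2 54
```

```text
t: 3.03
eef_pos: [467.7, 300.0, 66.1]
tcp_rot: [3.141, 0.001, 2.787]
ft_force: [-0.3, 0.6, -0.7]
opening: 0.005
grip_force: 0.0
tool d [17.3 40.8 12.1] pos [467.7 300.   66.1] rot [3.141e+00 1.000e-03 2.787e+00] F [-0.3  0.6 -0.7] t 3.0333 q [ 0.45  0.59  1.87 -0.    0.68 -0.76] turn
```

To row units: 41 mm is 0.041, 20 mm is 0.02.

```bash
python3 steer.py '{"rows": [[0.009, 0.02, 0, 0, 0], [0.017, 0.041, 0, 0, 0], [0.017, 0.041, 0.006, 0, 0], [0.017, 0.041, 0.012, 0, 0], [0.017, 0.041, 0.014, 0, 0]]}'; python3 steer.py '{"rows": [[0, 0, 0.002, 0, 0], [0, 0, 0.004, 0, 0], [0, 0, 0.006, 0, 0], [0, 0, 0.007, 0, 0], [0, 0, 0.007, 0, 0]]}'; python3 steer.py '{"rows": [[0, 0, 0.001, 0, 0], [0, 0, 0.002, 0, 0], [0, 0, 0.002, 0, 0], [0, 0, 0.002, 0, 0]]}'
```

```text
t: 3.45
eef_pos: [464.9, 343.5, 49.7]
tcp_rot: [-3.14, -0.001, 2.787]
ft_force: [-0.3, 0.1, 0.1]
opening: 0.005
grip_force: 0.0
t: 3.87
eef_pos: [465.5, 343.6, 44.3]
tcp_rot: [-3.141, -0.0, 2.787]
ft_force: [-2.5, -4.1, 5.0]
opening: 0.002
grip_force: 2.2
t: 4.2
eef_pos: [465.5, 343.7, 43.9]
tcp_rot: [3.142, 0.0, 2.787]
ft_force: [-6.8, -7.1, 22.9]
opening: 0.005
grip_force: 11.4
```

To row units: -23 mm is -0.023, -18 mm is -0.018.

```bash
python3 steer.py '{"rows": [[0, 0, -0.008, 0, 0], [0, 0, -0.018, 0, 0], [0, 0, -0.023, 0, 0], [0, 0, -0.023, 0, 0]]}'; python3 to.py 470.3 252.1 54
```

```text
t: 4.53
eef_pos: [466.2, 344.6, 66.4]
tcp_rot: [3.14, 0.001, 2.787]
ft_force: [-0.8, -0.2, 0.6]
opening: 0.004
grip_force: 0.0
tool d [-35.9 -85.3  12.3] pos [466.2 344.6  66.4] rot [3.140e+00 1.000e-03 2.787e+00] F [-0.8 -0.2  0.6] t 4.5333 q [ 0.52  0.61  1.81  0.    0.71 -0.69] turn
```

To row units: -85 mm is -0.085, -57 mm is -0.057.

```bash
python3 steer.py '{"rows": [[-0.012, -0.028, 0, 0, 0], [-0.024, -0.057, 0, 0, 0], [-0.036, -0.085, 0, 0, 0], [-0.036, -0.085, 0.007, 0, 0], [-0.036, -0.085, 0.014, 0, 0]]}'; python3 steer.py '{"rows": [[0, 0, 0.002, 0, 0], [0, 0, 0.004, 0, 0], [0, 0, 0.006, 0, 0], [0, 0, 0.007, 0, 0], [0, 0, 0.007, 0, 0]]}'; python3 steer.py '{"rows": [[0, 0, 0.001, 0, 0], [0, 0, 0.002, 0, 0], [0, 0, 0.002, 0, 0], [0, 0, 0.002, 0, 0]]}'
```

```text
t: 4.95
eef_pos: [470.3, 251.1, 51.0]
tcp_rot: [3.141, 0.0, 2.784]
ft_force: [0.6, 0.8, 0.9]
opening: 0.001
grip_force: 0.0
t: 5.37
eef_pos: [469.8, 252.7, 44.3]
tcp_rot: [3.141, 0.0, 2.788]
ft_force: [-1.4, -1.2, 4.1]
opening: 0.007
grip_force: 2.2
t: 5.7
eef_pos: [469.8, 252.7, 43.8]
tcp_rot: [3.141, 0.001, 2.788]
ft_force: [-5.1, -3.2, 24.8]
opening: 0.003
grip_force: 12.6
```

All three keys bottomed in order. I lift, turn the gripper so it closes along the fixture x axis, and head to the flange.

To row units: -80 mm is -0.08, -70 mm is -0.07, 0.34 rad is 6.8.

```bash
python3 steer.py '{"rows": [[0, 0, -0.015, 0, 0], [0, 0, -0.04, 0, 0], [0, 0, -0.07, 2, 0.5], [0, 0, -0.08, 4.4, 1], [0, 0, -0.08, 6.8, 1]]}'; python3 to.py 440 -194.5 110 1.35
```

```text
t: 6.12
eef_pos: [470.7, 253.2, 124.8]
tcp_rot: [3.137, 0.002, 2.442]
ft_force: [-0.2, -0.2, 0.4]
opening: 0.158
grip_force: 0.0
tool d [-264.7 -362.4   13.8] pos [470.7 253.2 124.8] rot [3.137e+00 2.000e-03 2.442e+00] F [-0.2 -0.2  0.4] t 6.1167 q [ 0.37  0.48  1.88  0.    0.78 -0.5 ] turn 1.092
```

To row units: -165 mm is -0.165, -132 mm is -0.132, 0.6 rad is 12.

```bash
python3 steer.py '{"rows": [[-0.024, -0.033, 0, 2.4, 1], [-0.048, -0.066, 0, 4.8, 1], [-0.072, -0.099, 0, 7.2, 1], [-0.096, -0.132, 0, 9.6, 1], [-0.12, -0.165, 0, 12, 1]]}'; python3 to.py 440 -194.5 110 1.35
```

```text
t: 6.53
eef_pos: [456.0, 47.5, 122.2]
tcp_rot: [3.141, -0.0, 1.842]
ft_force: [1.6, -0.4, 0.6]
opening: 0.508
grip_force: 0.0
tool d [-228.8  -80.3   12.1] pos [456.   47.5 122.2] rot [ 3.141 -0.     1.842] F [ 1.6 -0.4  0.6] t 6.5333 q [-0.04  0.39  2.06  0.    0.69 -0.31] turn 0.492
```

To row units: -190 mm is -0.19, -152 mm is -0.152, 0.49 rad is 9.8.

```bash
python3 steer.py '{"rows": [[-0.038, -0.013, 0.002, 2, 1], [-0.076, -0.027, 0.004, 4, 1], [-0.114, -0.04, 0.006, 6, 1], [-0.152, -0.053, 0.009, 8, 1], [-0.19, -0.067, 0.012, 9.8, 1]]}'; python3 to.py 440 -194.5 60 1.35
```

```text
t: 6.95
eef_pos: [443.7, -154.2, 110.1]
tcp_rot: [3.141, -0.0, 1.352]
ft_force: [0.5, -0.4, 0.0]
opening: 0.86
grip_force: 0.0
tool d [-40.2   5.1  50.1] pos [ 443.7 -154.2  110.1] rot [ 3.141 -0.     1.352] F [ 0.5 -0.4  0. ] t 6.95 q [-0.48  0.43  2.04  0.    0.67 -0.26] turn 0.002
```

```bash
python3 steer.py '{"rows": [[-0.03, 0.004, 0, 0, 1], [-0.04, 0.005, 0.01, 0, 1], [-0.04, 0.005, 0.04, 0, 1], [-0.04, 0.005, 0.06, 0, 1], [-0.04, 0.005, 0.06, 0, 1]]}'; python3 to.py 440 -194.5 13 1.35; python3 - <<'E'
from h import *
o=[]
for n,(x,y) in(("top",(365,240)),("scene",(300,260))):
    p,d=env.read_camera(n); o.append(cv2.resize(p[y:y+75,x:x+100,::-1],None,fx=4,fy=4))
cv2.imwrite("pics/g1.png",np.hstack(o))
E
```

```text
t: 7.37
eef_pos: [438.9, -191.4, 47.0]
tcp_rot: [-3.137, -0.002, 1.357]
ft_force: [-0.4, 0.6, -0.4]
opening: 0.998
grip_force: 0.0
tool d [-2.8  1.9 34. ] pos [ 438.9 -191.4   47. ] rot [-3.137e+00 -2.000e-03  1.357e+00] F [-0.4  0.6 -0.4] t 7.3667 q [-0.55  0.55  2.07  0.    0.53 -0.34] turn 0.007
```

View pics/g1.png

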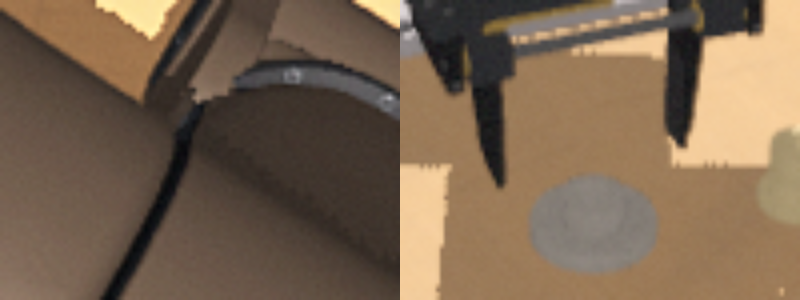

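The fingers at x of about 500 and 678 straddle the hub at about 595 in the scene crop, so they are centred. I lower and close.

To row units: 33 mm is 0.033, -2 mm is -0.002.

```bash
python3 steer.py '{"rows": [[-0.002, 0.001, 0.015, 0, 1], [-0.002, 0.001, 0.028, 0, 1], [-0.002, 0.001, 0.032, 0, 1], [-0.002, 0.001, 0.033, 0, 1], [-0.002, 0.001, 0.033, 0, 1]]}'; python3 to.py 440 -194.5 13 1.35
```

```text
t: 7.88
eef_pos: [441.0, -194.7, 17.9]
tcp_rot: [3.141, 0.0, 1.357]
ft_force: [-0.3, -0.1, 0.1]
opening: 1.0
grip_force: 0.0
tool d [ 0.  -1.1  4.9] pos [ 441.  -194.7   17.9] rot [3.141 0.    1.357] F [-0.3 -0.1  0.1] t 7.8833 q [-0.55  0.61  2.08  0.    0.45 -0.34] turn 0.007
```

To row units: 4.5 mm is 0.0045, 2 mm is 0.002.

```bash
python3 steer.py '{"rows": [[0, 0, 0.002, 0, 1], [0, 0, 0.0045, 0, 1], [0, 0, 0.0045, 0, 0.7], [0, 0, 0.0045, 0, 0], [0, 0, 0.0045, 0, 0]]}'; python3 steer.py '{"rows": [[0, 0, 0, 0, 0], [0, 0, 0, 0, 0], [0, 0, 0, 0, 0], [0, 0, 0, 0, 0], [0, 0, 0, 0, 0]]}';python3 steer.py '{"rows": [[0, 0, 0, 0, 0], [0, 0, 0, 0, 0], [0, 0, 0, 0, 0], [0, 0, 0, 0, 0], [0, 0, 0, 0, 0]]}'
```

```text
t: 8.3
eef_pos: [440.6, -195.0, 12.7]
tcp_rot: [3.141, -0.0, 1.357]
ft_force: [0.3, 0.4, -1.1]
opening: 0.846
grip_force: 0.0
t: 8.72
eef_pos: [440.6, -194.9, 12.6]
tcp_rot: [3.142, -0.0, 1.357]
ft_force: [0.2, 0.1, 1.1]
opening: 0.495
grip_force: 0.0
t: 9.13
eef_pos: [440.7, -195.0, 12.6]
tcp_rot: [3.141, -0.0, 1.357]
ft_force: [0.8, -0.8, -0.7]
opening: 0.343
grip_force: 30.0
```

Grasped: 0.343 x 95 is about 33 mm across the hub at 30 N. I lift and carry it over the free deck in front of the nest.

```bash
python3 steer.py '{"rows": [[0, 0, -0.02, 0, 0], [0, 0, -0.05, 0, 0], [0, 0, -0.07, 0, 0], [0, 0, -0.07, 0, 0]]}'; python3 to.py 512 54.5 80 1.35
```

```text
t: 9.47
eef_pos: [441.7, -195.5, 85.5]
tcp_rot: [3.137, 0.001, 1.357]
ft_force: [1.3, -1.3, -2.0]
opening: 0.342
grip_force: 30.0
tool d [259.3  15.6   5.2] pos [ 441.7 -195.5   85.5] rot [3.137e+00 1.000e-03 1.357e+00] F [ 1.3 -1.3 -2. ] t 9.4667 q [-0.55  0.48  2.04  0.    0.62 -0.34] turn 0.007
```

To row units: 182 mm is 0.182, 144 mm is 0.144.

```bash
python3 steer.py '{"rows": [[0.03, 0.002, 0, 0, 0], [0.068, 0.004, 0, 0, 0], [0.106, 0.006, 0, 0, 0], [0.144, 0.009, 0, 0, 0], [0.182, 0.011, 0, 0, 0]]}'; python3 steer.py '{"rows": [[0.03, 0.002, 0, 0, 0], [0.06, 0.003, 0, 0, 0], [0.077, 0.005, 0, 0.14, 0], [0.077, 0.005, 0, 0.14, 0]]}'; python3 to.py 512 54.5 40 1.35; python3 - <<'E'
from h import *
o=[]
for n,(x,y) in(("top",(265,165)),("scene",(280,200))):
    p,d=env.read_camera(n); o.append(cv2.resize(p[y:y+90,x:x+120,::-1],(400,300)))
cv2.imwrite("pics/g2.png",np.hstack(o))
E
```

```text
t: 9.88
eef_pos: [489.8, -17.7, 81.6]
tcp_rot: [-3.14, -0.0, 1.356]
ft_force: [0.5, -0.7, -3.3]
opening: 0.342
grip_force: 30.0
t: 10.22
eef_pos: [511.5, 57.6, 81.5]
tcp_rot: [-3.141, -0.0, 1.353]
ft_force: [-0.4, 0.3, -2.4]
opening: 0.345
grip_force: 30.0
tool d [-2.9  1.2 41.5] pos [511.5  57.6  81.5] rot [-3.141 -0.     1.353] F [-0.4  0.3 -2.4] t 10.2167 q [-0.02  0.52  1.96  0.    0.66  0.2 ] turn 0.003
```

View pics/g2.png

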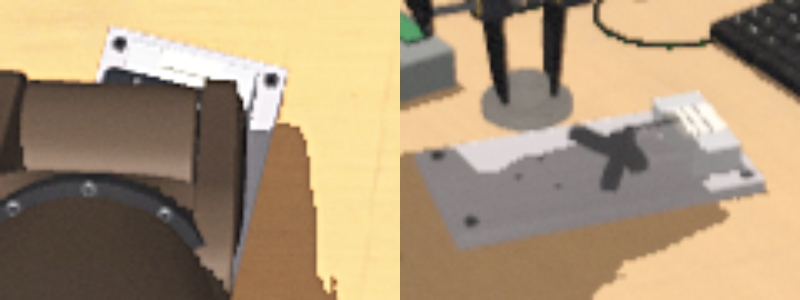

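The flange hangs level in the grip over the near deck (scene crop (527,98)). The nest is at about (610,150) and the pointer is left of the lines. I lower it to the deck.

To row units: 20 mm is 0.02, -3 mm is -0.003.

```bash
python3 steer.py '{"rows": [[-0.003, 0.001, 0.02, 0, 0], [-0.003, 0.001, 0.04, 0, 0], [-0.003, 0.001, 0.05, 0, 0], [-0.003, 0.001, 0.051, 0, 0], [-0.003, 0.001, 0.051, 0, 0]]}'; python3 steer.py '{"rows": [[0, 0, 0.001, 0, 0], [0, 0, 0.002, 0, 0], [0, 0, 0.003, 0, 0], [0, 0, 0.003, 0, 0], [0, 0, 0.003, 0, 0]]}';  python3 steer.py '{"rows": [[0, 0, 0.001, 0, 0], [0, 0, 0.0015, 0, 0], [0, 0, 0.0015, 0, 0], [0, 0, 0.0015, 0, 0]]}'; python3 to.py 512 54.5 24.6
```

```text
t: 10.73
eef_pos: [511.2, 51.0, 31.2]
tcp_rot: [-3.14, 0.0, 1.349]
ft_force: [-1.0, -0.2, -2.4]
opening: 0.343
grip_force: 30.0
t: 11.15
eef_pos: [511.7, 51.7, 29.0]
tcp_rot: [3.141, -0.0, 1.35]
ft_force: [1.0, 0.7, -2.4]
opening: 0.344
grip_force: 30.0
t: 11.48
eef_pos: [511.6, 51.7, 27.1]
tcp_rot: [-3.142, -0.0, 1.35]
ft_force: [0.6, 0.1, -2.4]
opening: 0.34
grip_force: 30.0
tool d [ 2.9 -0.2  2.5] pos [511.6  51.7  27.1] rot [-3.142 -0.     1.35 ] F [ 0.6  0.1 -2.4] t 11.4833 q [-0.03  0.62  2.    0.    0.53  0.19] turn
```

To row units: 3 mm is 0.003, 1.5 mm is 0.0015.

```bash
python3 steer.py '{"rows": [[0.0015, 0, 0.0005, 0, 0], [0.003, 0, 0.001, 0, 0], [0.003, 0, 0.0015, 0, 0], [0.003, 0, 0.0015, 0, 0]]}'; python3 steer.py '{"rows": [[0, 0, 0.0005, 0, 0], [0, 0, 0.001, 0, 0], [0, 0, 0.001, 0, 0], [0, 0, 0.001, 0, 0]]}'; python3 steer.py '{"rows": [[0, 0, 0.0005, 0, 0], [0, 0, 0.001, 0, 0], [0, 0, 0.001, 0, 0], [0, 0, 0.001, 0, 0]]}'; python3 to.py 512 54.5 24.6
```

```text
t: 11.82
eef_pos: [512.2, 54.7, 25.5]
tcp_rot: [-3.141, -0.0, 1.35]
ft_force: [0.8, 0.4, -3.3]
opening: 0.337
grip_force: 30.0
t: 12.15
eef_pos: [512.2, 54.5, 24.6]
tcp_rot: [3.142, -0.0, 1.35]
ft_force: [0.2, -0.4, -1.3]
opening: 0.343
grip_force: 30.0
t: 12.48
eef_pos: [512.3, 54.5, 24.5]
tcp_rot: [3.141, -0.0, 1.35]
ft_force: [-3.0, -0.2, 12.4]
opening: 0.345
grip_force: 30.0
tool d [-0.1 -0.3 -0.1] pos [512.3  54.5  24.5] rot [ 3.141 -0.     1.35 ] F [-3.  -0.2 12.4] t 12.4833 q [-0.02  0.62  1.99  0.    0.52  0.2 ] turn
```

The flange is flat on the deck. I ease the down-force and advance along tool +y, which is fixture +x.

```bash
cat > f.py <<'E'
from h import *
s=env.state(); c,k=np.cos(-.22),np.sin(-.22); F=s["ft_force"]; d=s["eef_pos"]-[556,44.7,0]
print("fixture x,y",round(c*d[0]+k*d[1],1),round(-k*d[0]+c*d[1],1),"z",s["eef_pos"][2].round(1),"Fx,Fy",round(c*F[0]+k*F[1],1),round(-k*F[0]+c*F[1],1),"Fz",F[2].round(1),"t",s["t"])
E
python3 steer.py '{"rows": [[0, 0.004, -0.0008, 0, 0], [0, 0.008, -0.0008, 0, 0], [0, 0.012, -0.0008, 0, 0], [0, 0.015, -0.0008, 0, 0], [0, 0.015, -0.0008, 0, 0]]}'; python3 f.py; python3 steer.py '{"rows": [[0, 0.002, 0, 0, 0], [0, 0.004, 0, 0, 0], [0, 0.006, 0, 0, 0], [0, 0.006, 0, 0, 0]]}'; python3 f.py
```

```text
t: 12.9
eef_pos: [527.0, 51.2, 24.6]
tcp_rot: [-3.141, 0.0, 1.35]
ft_force: [-3.8, -0.1, 6.6]
opening: 0.344
grip_force: 30.0
fixture x,y -29.7 -0.0 z 24.6 Fx,Fy -3.7 -1.0 Fz 6.6 t 12.9
t: 13.23
eef_pos: [532.6, 49.9, 24.6]
tcp_rot: [-3.14, 0.0, 1.35]
ft_force: [-4.1, 1.0, 7.4]
opening: 0.343
grip_force: 30.0
fixture x,y -24.0 -0.0 z 24.6 Fx,Fy -4.2 0.1 Fz 7.4 t 13.2333
```

To row units: -0.4 mm is -0.0004, 3 mm is 0.003.

```bash
python3 steer.py '{"rows": [[0, 0.001, -0.0003, 0, 0], [0, 0.002, -0.0004, 0, 0], [0, 0.003, -0.0004, 0, 0], [0, 0.003, -0.0004, 0, 0]]}'; python3 f.py; python3 steer.py '{"rows": [[0, 0.001, 0, 0, 0], [0, 0.002, 0, 0, 0], [0, 0.003, 0, 0, 0], [0, 0.003, 0, 0, 0]]}'; python3 f.py;  python3 steer.py '{"rows": [[0, 0.001, 0, 0, 0], [0, 0.002, 0, 0, 0], [0, 0.003, 0, 0, 0], [0, 0.003, 0, 0, 0]]}'; python3 f.py
```

```text
t: 13.57
eef_pos: [536.1, 49.2, 24.6]
tcp_rot: [3.141, -0.0, 1.35]
ft_force: [0.3, 0.6, -2.6]
opening: 0.34
grip_force: 30.0
fixture x,y -20.4 0.0 z 24.6 Fx,Fy 0.2 0.6 Fz -2.6 t 13.5667
t: 13.9
eef_pos: [538.5, 48.6, 24.7]
tcp_rot: [-3.141, 0.0, 1.35]
ft_force: [-0.8, 0.0, -2.4]
opening: 0.343
grip_force: 30.0
fixture x,y -17.9 -0.0 z 24.7 Fx,Fy -0.7 -0.1 Fz -2.4 t 13.9
t: 14.23
eef_pos: [541.3, 48.0, 24.7]
tcp_rot: [-3.141, 0.0, 1.35]
ft_force: [-2.5, 1.8, -1.7]
opening: 0.342
grip_force: 30.0
fixture x,y -15.1 0.0 z 24.7 Fx,Fy -2.8 1.2 Fz -1.7 t 14.2333
```

To row units: 2 mm is 0.002, 1 mm is 0.001.

```bash
python3 steer.py '{"rows": [[0.0005, 0.001, 0, 0, 0], [0.0005, 0.002, 0.0001, 0, 0], [0.0005, 0.003, 0.0001, 0, 0], [0.0005, 0.003, 0.0001, 0, 0]]}'; python3 f.py; python3 steer.py '{"rows": [[0, 0, 0, 0, 0]]}' >/dev/null; python3 f.py;python3 steer.py '{"rows": [[0, 0, 0, 0, 0]]}'>/dev/null; python3 f.py
```

```text
t: 14.57
eef_pos: [543.7, 47.7, 24.7]
tcp_rot: [-3.14, 0.0, 1.35]
ft_force: [-7.8, -1.3, 1.4]
opening: 0.344
grip_force: 30.0
fixture x,y -12.6 0.3 z 24.7 Fx,Fy -7.3 -2.9 Fz 1.4 t 14.5667
fixture x,y -12.7 0.2 z 24.7 Fx,Fy -6.0 -1.8 Fz 0.2 t 14.65
fixture x,y -12.7 0.2 z 24.7 Fx,Fy -5.5 -1.6 Fz 0.6 t 14.7333
```

```bash
python3 steer.py '{"rows": [[-0.0002, 0.001, 0, 0, 0], [-0.0002, 0.002, 0, 0, 0], [-0.0002, 0.003, 0, 0, 0], [-0.0002, 0.004, 0, 0, 0], [-0.0002, 0.004, 0, 0, 0]]}'; for i in 1 2 3; do python3 steer.py '{"rows": [[0, 0, 0, 0, 0]]}' >/dev/null; python3 f.py; done; python3 - <<'E'
from h import *
p,d=env.read_camera("scene"); cv2.imwrite("pics/n1.png",cv2.resize(p[215:275,310:400,::-1],None,fx=8,fy=8,interpolation=cv2.INTER_CUBIC))
E
```

```text
t: 15.15
eef_pos: [546.8, 46.9, 24.7]
tcp_rot: [-3.138, 0.001, 1.35]
ft_force: [-10.2, 1.6, 3.2]
opening: 0.344
grip_force: 30.0
fixture x,y -9.5 0.2 z 24.7 Fx,Fy -10.8 -1.5 Fz 4.0 t 15.2333
fixture x,y -9.5 0.2 z 24.7 Fx,Fy -10.1 -0.6 Fz 3.3 t 15.3167
fixture x,y -9.5 0.2 z 24.7 Fx,Fy -10.5 -1.3 Fz 2.4 t 15.4
```

View pics/n1.png

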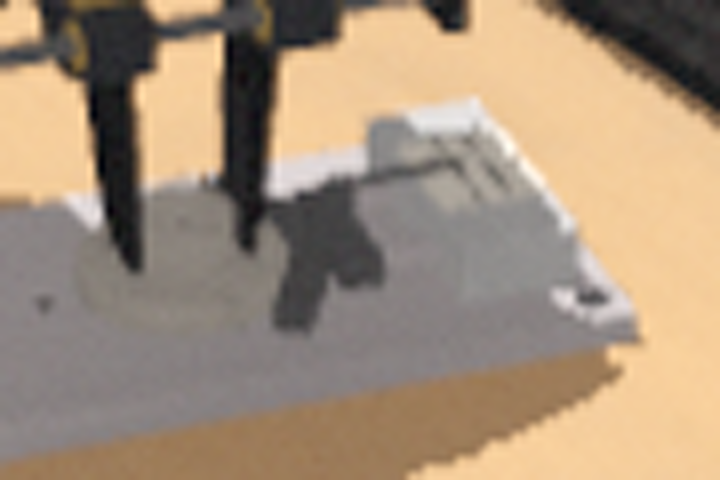

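The flange is in the V with the pointer tip at about (460,165), near the first dark line. I take off the down-force so that the deck friction drops out of the Fx reading, then advance.

To row units: 2 mm is 0.002, -0.3 mm is -0.0003.

```bash
python3 steer.py '{"rows": [[-0.0001, 0, -0.0003, 0, 0], [-0.0001, 0.001, -0.0003, 0, 0], [-0.0001, 0.002, -0.0003, 0, 0], [-0.0001, 0.002, -0.0003, 0, 0], [-0.0001, 0.002, -0.0003, 0, 0]]}' >/dev/null; for i in 1 2 3 4; do python3 steer.py '{"rows": [[0, 0, 0, 0, 0]]}' >/dev/null; python3 f.py; done; python3 - <<'E'
from h import *
p,d=env.read_camera("scene"); a=p[225:250,350:385,::-1]; np.save("pics/n2.npy",a)
q=np.load("pics/scene0.npz")["p"][225:250,350:385,::-1]
z=lambda i:cv2.resize(cv2.normalize(i,None,0,255,cv2.NORM_MINMAX),(400,286),interpolation=cv2.INTER_CUBIC)
cv2.imwrite("pics/n2.png",np.hstack([z(q),z(a)]))
E
```

```text
fixture x,y -7.8 0.1 z 24.8 Fx,Fy -10.3 0.5 Fz 2.0 t 15.95
fixture x,y -7.8 0.1 z 24.7 Fx,Fy -9.5 0.7 Fz 2.0 t 16.0333
fixture x,y -7.7 0.1 z 24.8 Fx,Fy -10.2 0.3 Fz 1.5 t 16.1167
fixture x,y -7.8 0.1 z 24.7 Fx,Fy -9.2 0.7 Fz 2.2 t 16.2
```

View pics/n2.png

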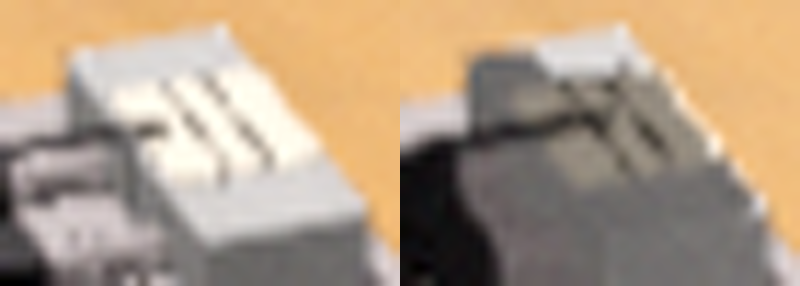

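Two lines cross the pointer row at x of about 193 and 237 (left, at rest, tip at 165). The tip is now at about 205, just past the first line, so travel is about 9–10 mm. I advance 2.5 mm more to the middle.

```bash
python3 steer.py '{"rows": [[0, 0.001, -0.0001, 0, 0], [0, 0.002, -0.0001, 0, 0], [0, 0.0028, -0.0001, 0, 0], [0, 0.0028, -0.0001, 0, 0], [0, 0.0028, -0.0001, 0, 0]]}' >/dev/null; for i in 1 2 3 4 5; do python3 steer.py '{"rows": [[0, 0, 0, 0, 0]]}' >/dev/null; python3 f.py; done; python3 - <<'E'
from h import *
p,d=env.read_camera("scene"); a=p[225:250,350:385,::-1]; b=np.load("pics/n2.npy"); q=np.load("pics/scene0.npz")["p"][225:250,350:385,::-1]
z=lambda i:cv2.resize(i,(400,286),interpolation=cv2.INTER_CUBIC)
w=p[200:275,300:400,::-1]
cv2.imwrite("pics/n3.png",np.hstack([cv2.normalize(z(a),None,0,255,cv2.NORM_MINMAX),cv2.resize(w,(400,286))]))
E
```

```text
fixture x,y -5.5 0.1 z 24.8 Fx,Fy -12.2 0.2 Fz 2.8 t 16.75
fixture x,y -5.6 0.1 z 24.8 Fx,Fy -13.2 0.2 Fz 2.6 t 16.8333
fixture x,y -5.6 0.1 z 24.8 Fx,Fy -12.8 0.8 Fz 2.8 t 16.9167
fixture x,y -5.6 0.1 z 24.8 Fx,Fy -12.2 0.1 Fz 2.5 t 17.0
fixture x,y -5.6 0.1 z 24.8 Fx,Fy -12.4 1.1 Fz 3.3 t 17.0833
```

View pics/n3.png

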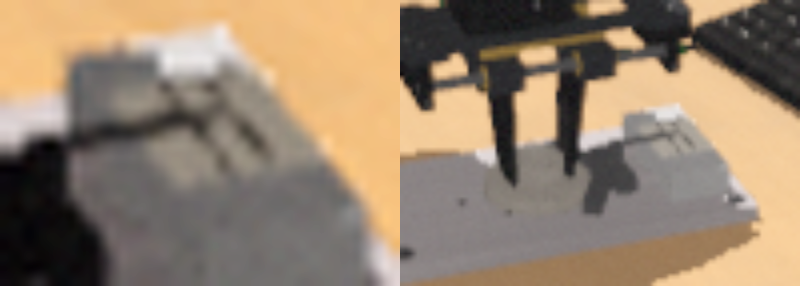

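The pointer tip, at about (212,118) in the left crop, stands between the two lines. Net of friction, the force is about 10 N, which matches a travel of about 12–13 mm. The reading is steady with little side force, and the grip is held at 30 N. I hand it in.

```bash
python3 -c "
from cell import env; print(env.job_done())"
```

```text
the job is handed in; nothing more can be done
None
```

I pressed the round, long and square keys fully down in that order, and the flange is now held flat in the V nest at about 10 N, pointer between the two lines; the job is handed in, and no verdict was printed.

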